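# Feed two core plugs from the gravity track into the measuring channel

### The arm

A 6-joint arm with a two-finger parallel gripper is mounted at the origin on a cart in front of the work surface, level with it; the furniture and walls round the work are solid. World frame = base frame: x ahead of the robot, y to its left, z up, the work surface at z = 0. Lengths are in m, angles in rad, forces in N, time in s.
With the tool pointing down it reaches from about 0.35 to 0.875 m from the base axis. Payload 15.5 kg.
Tool frame: the origin (TCP) lies on the centre line of the jaws, within the pads' length; the fingertips stand 19 mm ahead of it and the grasp point (between the pads) is the TCP; z points along the fingers, x is the direction in which the jaws open and shut, and the axes are right-handed (so a half turn about z gives the same grasp; the last joint's range is limited). The gripper opens to 85 mm and grips with 20 to 120 N. Pads are 22 mm wide; open, the fingers measure 114 mm over their backs; the gripper's body (76 mm by 85 mm) begins 54 mm behind the grasp point. The pads swing forward as they close: fully open they stand 13 mm farther back than shut.
Start: joints at [-1.333, 0.494, 1.345, -0, 1.302, -0.096], TCP at [0.204, -0.591, 0.25] pointing down, gripper open.
Joint ranges: [-2.91, 2.91], [-0.82, 2.16], [0.22, 2.67], [-1.22, 4.37], [0.12, 2.79], [-3.08, 3.08]. Speed limits (rad/s): [1.89, 1.89, 2.57, 3.01, 3.01, 3.01].

### API

Orientations are given as a unit quaternion [x, y, z, w].
In Python, from workcell import * gives the robot as it stands.
- The arm moves only by the shell command python3 -m jog 'ROWS' [OPENING]. ROWS is JSON, a list of rows, each an object with "slide": the shift along the tool's x, y, z scaled (see below), a list of three; "delta_rot": the turn, a rotation vector about the tool's x, y, z scaled (see below), a list of three. A call has 1 to 20 rows; each row is the pose to reach, as a shift and turn from the pose commanded when the call began, along the tool's axes at that moment, turning the shorter way round; what a row does not reach only later rows make up. The controller multiplies each number of a shift by 150 mm and each number of a turn by 360 degrees. A row lasts 1/12 s, in which the tool goes at most 41.7 mm and 7.16 degrees, less where a joint would pass 70% of its speed; a pose out of reach is approached as far as the arm can. A call with a number of a shift or a turn outside -1 to 1 is refused whole. A call with a gripper value outside its range is refused whole. OPENING is the closure, from -1 (fully open) to 1 (shut), so that 0 is half open, set as the call begins (- or left out, the last holds). The fingers move at their own pace and stop on an object; the grip force is fixed at half the most. Time passes only in rows, so rows that repeat a pose let the fingers close. It gives the time, the measured TCP pose, the force and the opening at its end, in the units of the state.
- get_obs(): the state, without advancing time (a new reading comes with each control period).
- camera(name): name is "scene" or "side" or "wrist"; returns the picture (480x640x3 uint8, red, green, blue); there is no depth.
- calibration(name): a dict with "intrinsics" (3x3 intrinsics, pixels), "world_from_camera" (4x4, takes a point from camera to world coordinates). Camera axes: x right, y up, looking along -z (the intrinsics and any distortion apply to the point x, -y, -z); pixel columns grow to the right and rows downward; lengths in m; the calibration is good to about 2 mm. A picture is of the moment at which its call begins: read the wrist's pose just before it. calibration takes no time and is no camera call; for the wrist camera it gives the pose at the moment of the call.
- close_job(): hands the job in, once; it reports no verdict.
The state is a dict: "time": time; "joint_pos": joint angles; "qd": joint speeds; "tau": joint torques, N m; "ee_pos": TCP position; "ee_rot": TCP orientation; "wrist_force": force on the tool from outside, world axes, zero at the start; "ft_torque": the same for the moment, N m; "width": finger opening in m.
Only numpy, scipy, OpenCV 4.12 (cv2) and the standard library are available. Lean on these libraries where they do the work, as an engineer would, in place of code of your own. Each camera call takes 0.05 s, during which the arm holds its last target. There are 200 camera calls.

### The job

Slide the yellow gate of the core-plug rack fully open. Push the end plug (red) sideways out of the sloped track into the side channel without lifting it, let the next one (white) roll down to the stop and push it in behind, until the two lie end to end against the channel's end stop and the grey plug has rolled down to the track's stop. Then slide the gate fully shut, with the dark plug still waiting behind the grey one and the mug, beaker, rock disc and brass weight left where they stand.

Things in the scene. Friction and masses are not known exactly. Their poses are not given: they have to be found in the camera images.
- rack: Feed rack, aluminium with blue walls on a grey base, fixed to the bench. Origin on the bench top below the end plug's place; x points up the slope (away from the robot at yaw 0), y along the plugs' axes towards the side channel, z up. The track floor rises 17 degrees (0.30 rad) along +x up to x = 155 mm; its sides (y = -27..-23 and 23..27 mm, 29 mm high, slippery) begin at x = 22 mm.
- stop_place (a point): Centre of the end plug when it rests at the track's stop: 56 mm above the bench over the rack's origin. Here the floor is at z = 35 mm, and a stop wall 22 mm high (x = -25..-20 mm, top z = 52 mm) holds the plug; the wall runs on in +y along the channel. The end place has no side walls: a plug can be pushed in +y straight into the channel on the same sloped floor.
- sill (a point): Middle of the top of the low sill (10 mm high, rack y = -27..-23 mm, x = -20..22 mm) at the open -y side of the end place; its top lies at z = 40 to 53 mm, rising upslope. A finger can enter here above the sill to push the end plug by its end face; a plug slides with a few N.
- channel_end (a point): Middle of the end stop's inner face, rack y = 127 mm, at the height of the plugs' centres (z = 56 mm). The channel runs from rack y = 27 to 127 mm, 43 mm wide (x = -20..23 mm); blue rail 22 mm high on its upslope side from y = 33 mm. A plug against the end stop has its centre at y = 106 mm, the one behind it at y = 64 mm.
- gate (a joint): Slide of the yellow gate, in m: 0 shut (its 4 mm bar, at rack y = 28..32 mm, z = 56..79 mm, ends at rack x = +16 mm and blocks the upper half of the opening between track and channel), 0.048 fully open (bar wholly in front of the stop wall). It opens along the rack's -x, stays where it is left, and takes about 1.5 N.
- gate_knob (a point): Centre of the black round gate knob: 20 mm in diameter, 22 mm tall (z = 88..110 mm), on a 12 mm steel stem that goes down to z = 58 mm; at rack x = -44, y = 39 mm when shut and x = -92 mm when open.
- plug_1: brick-red smooth stone core plug, a plain solid cylinder 40 mm in diameter and 42 mm long, about 0.13 kg; number 1 from the stop at the start. Origin at its centre, its own y axis is the cylinder's axis. It lies across the track (axis along the rack's y) and rolls down by itself until it meets the stop or the plug below.
- plug_2: off-white smooth stone core plug, a plain solid cylinder 40 mm in diameter and 42 mm long, about 0.13 kg; number 2 from the stop at the start. Origin at its centre, its own y axis is the cylinder's axis. It lies across the track (axis along the rack's y) and rolls down by itself until it meets the stop or the plug below.
- plug_3: mid-grey smooth stone core plug, a plain solid cylinder 40 mm in diameter and 42 mm long, about 0.13 kg; number 3 from the stop at the start. Origin at its centre, its own y axis is the cylinder's axis. It lies across the track (axis along the rack's y) and rolls down by itself until it meets the stop or the plug below.
- plug_4: almost black smooth stone core plug, a plain solid cylinder 40 mm in diameter and 42 mm long, about 0.13 kg; number 4 from the stop at the start. Origin at its centre, its own y axis is the cylinder's axis. It lies across the track (axis along the rack's y) and rolls down by itself until it meets the stop or the plug below.
- mug: orange mug, 81 mm wide, 101 mm tall, a bystander; origin at the centre of its underside
- beaker: white plastic beaker, 91 mm wide, 115 mm tall, a bystander; origin at the centre of its underside
- rock_disc: flat brown rock disc, 62 mm across, 10 mm thick, a bystander; origin at the centre of its underside
- weight: brass weight with a neck, 36 mm across, 40 mm tall, a bystander; origin at the centre of its underside

How it is judged:
By the outcome, as a careful person would: the job done as asked, in the order asked, and still so for the second after the job is handed in, with the robot touching nothing.
It also fails if it takes over 51 s, if anything falls off the work surface, if the arm or the gripper's body presses on something with over 40 N, if the wrist force passes 120 N, or if a joint passes its speed limit or range.

## Working session

There is one attempt and no reset: what is moved stays moved. The work goes in short steps, Python scripts to look and compute and a shell command to move; the robot and the scene stay as the last step left them, time stands still between calls to the robot, and variables do not carry over. Pictures are saved under pics/ and viewed, about 8 in all and at most 12, crops included, and the job is handed in when it is done.

```bash
mkdir -p pics; cat > h.py <<'E'
from workcell import *
import numpy as np, cv2
from scipy.spatial.transform import Rotation as R
def snap(n,f):
    im=camera(n); cv2.imwrite(f,im[:,:,::-1]); return im
def ray(n,uv):
    c=calibration(n);K=np.array(c["intrinsics"]);T=np.array(c["world_from_camera"])
    d=np.linalg.inv(K)@np.array([uv[0],uv[1],1.]);d=T[:3,:3]@(d*[1,-1,-1]);return T[:3,3],d
def atz(n,uv,z):
    o,d=ray(n,uv);return o+d*(z-o[2])/d[2]
def proj(n,P):
    c=calibration(n);K=np.array(c["intrinsics"]);T=np.array(c["world_from_camera"])
    p=(np.atleast_2d(P)-T[:3,3])@T[:3,:3]*[1,-1,-1];q=p@K.T;return q[:,:2]/q[:,2:]
E
python3 - <<'E'
from h import *
s=get_obs();print(s)
snap("scene","pics/s0.png");snap("side","pics/d0.png")
c=calibration("scene");print(c);print(calibration("side"))
E
```

```text
{'time': 0.0, 'joint_pos': array([-1.33350338e+00,  4.94174673e-01,  1.34613817e+00,  3.91485756e-06,
        1.30250189e+00, -9.54935532e-02]), 'qd': array([-0.00132445,  0.00038573,  0.00105685,  0.00048515,  0.00052525,
       -0.00021651]), 'tau': array([ 5.70009142e-03, -8.82117891e+01, -3.83861482e+01,  3.72797285e-04,
        9.85445775e-03, -7.14185694e-05]), 'ee_pos': array([ 0.20410116, -0.59037419,  0.24970315]), 'ee_rot': array([ 8.14455780e-01, -5.80225308e-01, -4.60355264e-04, -4.01801445e-04]), 'wrist_force': array([0.48864653, 0.00247846, 0.2408188 ]), 'ft_torque': array([-0.00896372,  0.00986091,  0.0695099 ]), 'width': 0.08524684042948598}
{'intrinsics': array([[531.37554098,   0.        , 317.26848354],
       [  0.        , 531.37554098, 236.5455497 ],
       [  0.        ,   0.        ,   1.        ]]), 'world_from_camera': array([[-0.82534213,  0.37123582, -0.4254343 ,  0.09211211],
       [-0.56454984, -0.55549516,  0.61049865,  0.56170341],
       [-0.00968773,  0.74404912,  0.66805468,  0.79266618],
       [ 0.        ,  0.        ,  0.        ,  1.        ]])}
{'intrinsics': array([[517.92671935,   0.        , 314.26201068],
       [  0.        , 517.92671935, 236.08733981],
       [  0.        ,   0.        ,   1.        ]]), 'world_from_camera': array([[ 0.49467707,  0.50349903, -0.70836666, -0.38269042],
       [-0.86907624,  0.28561333, -0.40389543, -0.59739551],
       [-0.00104199,  0.81542244,  0.57886541,  0.86401619],
       [ 0.        ,  0.        ,  0.        ,  1.        ]])}
```

View pics/s0.png

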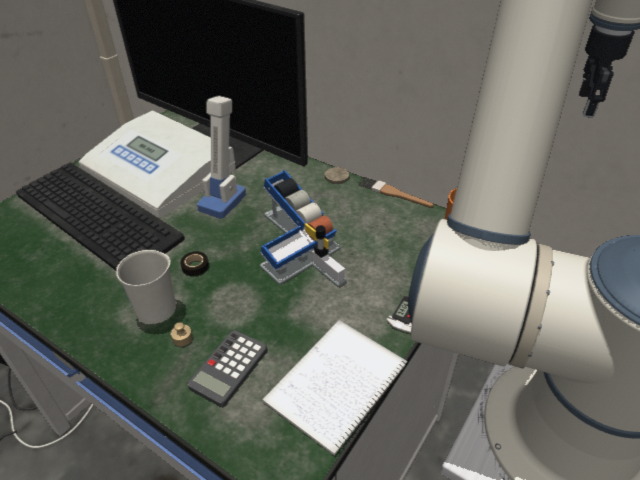

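View pics/d0.png

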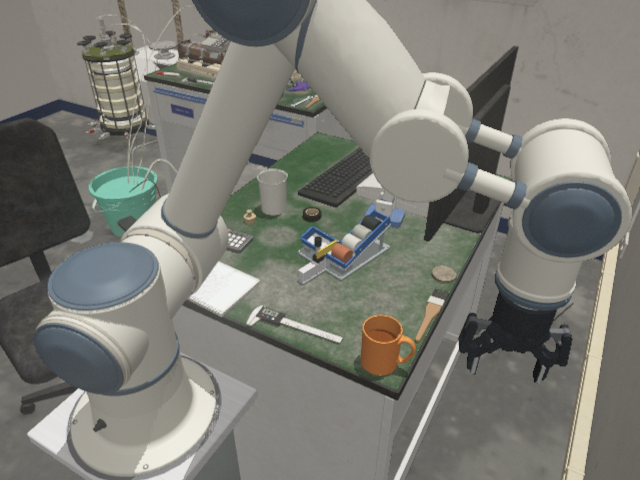

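The scene view has the rack at about (300,230), with the black knob near (320,232). The side view has it at about (345,240), with the mug at (385,345). I'll enlarge both.

```bash
python3 - <<'E'
from h import *
a=cv2.imread("pics/s0.png")[165:295,255:355];b=cv2.imread("pics/d0.png")[200:290,290:400]
a=cv2.resize(a,None,fx=4,fy=4,interpolation=cv2.INTER_CUBIC);b=cv2.resize(b,None,fx=3.6,fy=3.6,interpolation=cv2.INTER_CUBIC)
o=np.zeros((520,800,3),np.uint8);o[:a.shape[0],:400]=a;o[:b.shape[0],404:404+396]=b[:, :396]
cv2.imwrite("pics/c0.png",o)
for n,uv in (("scene",(320,232)),("side",(318,242))): print(atz(n,uv,.1))
E
```

```text
[ 0.53631233 -0.08533864  0.1       ]
[ 0.53461056 -0.08514     0.1       ]
```

View pics/c0.png

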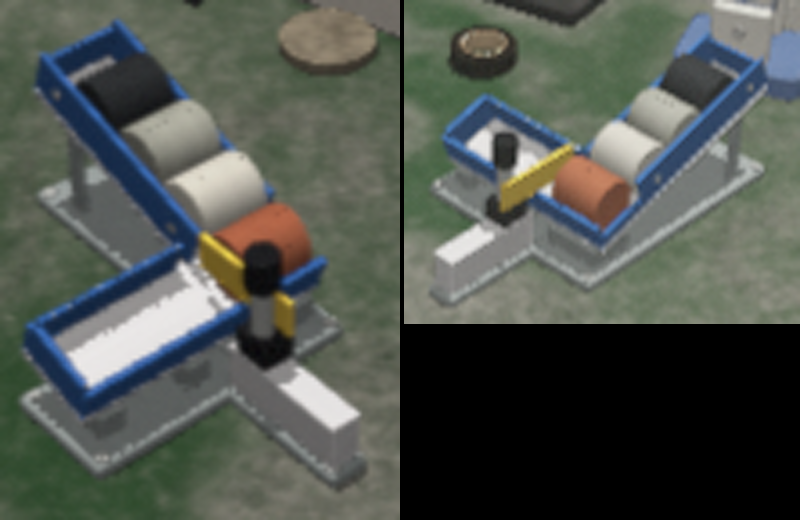

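```bash
cat > fit.py <<'E'
from h import *
from scipy.optimize import least_squares
S=lambda u,v:(255+u/4-.4,165+v/4-.4); D=lambda u,v:(290+(u-404)/3.6-.4,200+v/3.6-.4)
C=[("scene",S(263,270),(-44,39,99)),("scene",S(88,392),(-25,131,52)),("scene",S(325,263),(-22.5,-27,52)),("scene",S(202,236),(16,32,79)),
("side",D(505,150),(-44,39,99)),("side",D(447,138),(-25,131,52)),("side",D(603,232),(-25,-27,52)),("side",D(572,150),(16,28,79))]
def W(p,P): 
    c,s=np.cos(p[2]),np.sin(p[2]);P=np.atleast_2d(P)/1000.
    return np.c_[p[0]+c*P[:,0]-s*P[:,1],p[1]+s*P[:,0]+c*P[:,1],P[:,2]]
f=lambda p:np.concatenate([proj(n,W(p,P))[0]-uv for n,uv,P in C])
if __name__=="__main__":
    best=min((least_squares(f,[.57,-.12,y],loss="soft_l1") for y in (-2,-1,0,1,2)),key=lambda r:r.cost)
    print(best.x,np.degrees(best.x[2]));print(f(best.x).reshape(-1,2).round(1))
    np.save("rack.npy",best.x);p=best.x
    t=np.linspace(0,2*np.pi,60);outs=[]
    for n,fn,(x0,x1,y0,y1),k in (("scene","pics/s0.png",(255,355,165,295),4),("side","pics/d0.png",(290,400,200,290),3.6)):
        im=cv2.resize(cv2.imread(fn)[y0:y1,x0:x1],None,fx=k,fy=k,interpolation=cv2.INTER_CUBIC)
        def L(P,col):
            q=(proj(n,W(p,P))-[x0,y0]+.4)*k;cv2.polylines(im,[q.astype(np.int32)],False,col,1)
        for i in range(4):
            for y in (-21,21): L(np.c_[i*38.2+20*np.cos(t),0*t+y,56+i*11.8+20*np.sin(t)],(0,255,0))
        L([(-25,-27,52),(-25,131,52),(-20,131,52)],(0,0,255));L([(16,28,79),(-44,28,79)],(255,0,255))
        for z in(88,110):L(np.c_[-44+10*np.cos(t),39+10*np.sin(t),0*t+z],(255,255,0))
        outs.append(im)
    o=np.zeros((520,800,3),np.uint8);o[:520,:400]=outs[0];o[:outs[1].shape[0],404:]=outs[1][:,:396];cv2.imwrite("pics/fit.png",o)
    for n,P in dict(stop=(0,0,56),sill=(0,-25,46),cend=(0,127,56),shut=(-44,39,99),open=(-92,39,99)).items(): print(n,W(p,P)[0].round(4))
    c=calibration("wrist");print(c)
E
python3 fit.py
```

```text
Traceback (most recent call last):
  File "fit.py", line 11, in <module>
    best=min((least_squares(f,[.57,-.12,y],loss="soft_l1") for y in (-2,-1,0,1,2)),key=lambda r:r.cost)
  File "fit.py", line 11, in <genexpr>
    best=min((least_squares(f,[.57,-.12,y],loss="soft_l1") for y in (-2,-1,0,1,2)),key=lambda r:r.cost)
              ~~~~~~~~~~~~~^^^^^^^^^^^^^^^^^^^^^^^^^^^^^^^
  File "fit.py", line 9, in <lambda>
    f=lambda p:np.concatenate([proj(n,W(p,P))[0]-uv for n,uv,P in C])
                               ~~~~^^^^^^^^^^
  File "h.py", line 12, in proj
    c=calibration(n);K=np.array(c["intrinsics"]);T=np.array(c["world_from_camera"])
ValueError: time passes only in moves, steps and waits
```

```bash
cat > h.py <<'E'
from workcell import *
import numpy as np, cv2, functools
from scipy.spatial.transform import Rotation as R
cal=functools.cache(lambda n:calibration(n))
def snap(n,f):
    im=camera(n); cv2.imwrite(f,im[:,:,::-1]); return im
def proj(n,P):
    c=cal(n);K=np.array(c["intrinsics"]);T=np.array(c["world_from_camera"])
    p=(np.atleast_2d(P)-T[:3,3])@T[:3,:3]*[1,-1,-1];q=p@K.T;return q[:,:2]/q[:,2:]
E
python3 fit.py
```

```text
[ 0.56811261 -0.13638333 -0.31414968] -17.9994506051412
[[-1.1 -0.2]
 [ 0.1  1.2]
 [ 2.   0.2]
 [-0.8 -0.9]
 [ 1.3  0.4]
 [-0.7  0.2]
 [-2.6  1.1]
 [ 2.5 -0.7]]
stop [ 0.5681 -0.1364  0.056 ]
sill [ 0.5604 -0.1602  0.046 ]
cend [ 0.6074 -0.0156  0.056 ]
shut [ 0.5383 -0.0857  0.099 ]
open [ 0.4927 -0.0709  0.099 ]
{'intrinsics': array([[412.3545626 ,   0.        , 320.08928391],
       [  0.        , 412.3545626 , 238.59662564],
       [  0.        ,   0.        ,   1.        ]]), 'world_from_camera': array([[ 3.27550584e-01,  9.10379724e-01,  2.52822810e-01,
         2.67593530e-01],
       [-9.44833557e-01,  3.15720775e-01,  8.72349766e-02,
        -5.67924428e-01],
       [-4.04459684e-04, -2.67449343e-01,  9.63571837e-01,
         3.72584109e-01],
       [ 0.00000000e+00,  0.00000000e+00,  0.00000000e+00,
         1.00000000e+00]])}
```

View pics/fit.png

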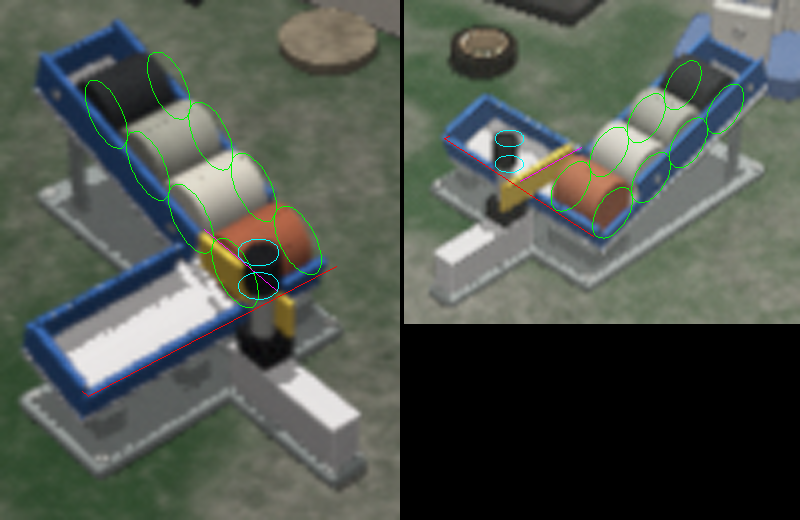

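The fit is good to a few mm: yaw about -18° and origin about (0.568,-0.136), with the plug outlines about 5 mm off along y. I'll move the closed gripper over the rack and refine with the wrist camera.

```bash
A='{"slide":[-0.6,-0.84,0],"delta_rot":[0,0,0]}'; 
python3 -m jog '[{"slide":[-0.6,-0.84,0],"delta_rot":[0,0,0]},{"slide":[-0.6,-0.84,0],"delta_rot":[0,0,0]},{"slide":[-0.6,-0.84,0],"delta_rot":[0,0,0]},{"slide":[-0.6,-0.84,0],"delta_rot":[0,0,0]}]' 1
python3 -m jog '[{"slide":[-0.6,-0.84,0],"delta_rot":[0,0,0]},{"slide":[-0.6,-0.84,0],"delta_rot":[0,0,0]},{"slide":[-0.6,-0.84,0],"delta_rot":[0,0,0]},{"slide":[-0.6,-0.84,0],"delta_rot":[0,0,0]}]'
python3 -m jog '[{"slide":[-0.6,-0.84,0],"delta_rot":[0,0,0]},{"slide":[-0.6,-0.84,0],"delta_rot":[0,0,0]},{"slide":[-0.6,-0.84,0],"delta_rot":[0,0,0]},{"slide":[-0.6,-0.84,0],"delta_rot":[0,0,0]}]'
python3 -m jog '[{"slide":[-0.56,-0.82,0],"delta_rot":[0,0,0.103]},{"slide":[-0.56,-0.82,0],"delta_rot":[0,0,0.103]},{"slide":[-0.56,-0.82,0],"delta_rot":[0,0,0.103]},{"slide":[-0.56,-0.82,0],"delta_rot":[0,0,0.103]},{"slide":[-0.56,-0.82,0],"delta_rot":[0,0,0.103]},{"slide":[-0.56,-0.82,0],"delta_rot":[0,0,0.103]},{"slide":[-0.56,-0.82,0],"delta_rot":[0,0,0.103]}]'
python3 - <<'E'
from h import *
s=get_obs();c=calibration("wrist");im=snap("wrist","pics/w1.png");np.savez("w1.npz",T=c["world_from_camera"],K=c["intrinsics"])
print(s["time"],s["ee_pos"],s["ee_rot"],s["joint_pos"],s["wrist_force"])
E
```

```text
time: 0.43
ee_pos: [0.2949, -0.4616, 0.2499]
ee_rot: [0.815, -0.58, -0.0, -0.001]
wrist_force: [0.4, 0.1, 0.1]
width: 0.0389
time: 0.77
ee_pos: [0.3846, -0.3354, 0.2501]
ee_rot: [0.815, -0.58, -0.0, -0.0]
wrist_force: [-0.4, -0.5, -0.5]
width: -0.0002
time: 1.1
ee_pos: [0.4744, -0.2092, 0.2502]
ee_rot: [0.815, -0.58, -0.0, -0.0]
wrist_force: [1.2, -0.7, 0.7]
width: 0.0004
time: 1.68
ee_pos: [0.5622, -0.0916, 0.2499]
ee_rot: [-0.587, 0.81, 0.0, -0.0]
wrist_force: [0.3, -0.2, -0.6]
width: -0.0001
1.6833 [ 0.56216764 -0.09163833  0.24988137] [-5.86539335e-01  8.09920661e-01  2.71359002e-04 -2.39681486e-04] [-2.66398124e-01  4.16313043e-01  1.48492329e+00 -3.50952300e-05
  1.24107967e+00  1.62164710e+00] [ 0.26819892 -0.24196265 -0.57573332]
```

View pics/w1.png

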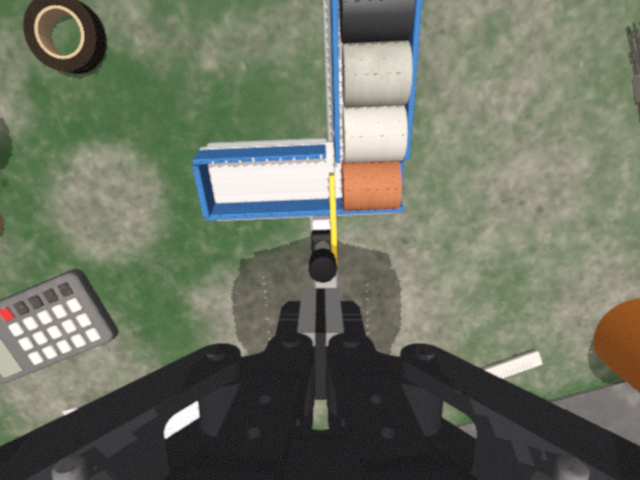

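```bash
cat > fitw.py <<'E'
from h import *
from fit import W
from scipy.optimize import least_squares
d=np.load("w1.npz");T,K=d["T"],d["K"]
def pw(P):
    q=((P-T[:3,3])@T[:3,:3]*[1,-1,-1])@K.T;return q[:,:2]/q[:,2:]
C=[((321.5,268),(-44,39,110)),((404,211),(-25,-27,52)),((206,219),(-25,131,52)),((333,174),(16,30,79)),
((372.5,187),(0,0,76)),((375,134),(38.2,0,88)),((376.5,73),(76.4,0,99.6))]
P=np.array([c[1] for c in C]);U=np.array([c[0] for c in C])
r=least_squares(lambda p:(pw(W(p,P))-U).ravel(),[.568,-.136,-.314],loss="soft_l1")
print(r.x,np.degrees(r.x[2]));print((pw(W(r.x,P))-U).round(1));np.save("rack.npy",r.x)
def tool(x,y,z):  # measured pose -> slide units for TCP at rack x,y (mm), TCP z
    s=get_obs();Rm=R.from_quat(s["ee_rot"]).as_matrix();t=W(r.x,(x,y,z))[0]
    a=R.from_quat(s["ee_rot"]).as_matrix()[:,0];print("tool x angle",np.degrees(np.arctan2(a[1],a[0])))
    print("slide",(Rm.T@(t-s["ee_pos"])/.15).round(3))
E
python3 -c "
from fitw import *
s=get_obs();c,q=np.cos(r.x[2]),np.sin(r.x[2]);d=(s['ee_pos'][:2]-r.x[:2])*1000;print('tcp in rack',c*d[0]+q*d[1],-q*d[0]+c*d[1])
print('tip px',pw(np.array([s['ee_pos']-[0,0,.019],s['ee_pos']-[0,0,.032]])))
tool(-18,39,.111);tool(-71,39,.111)"
```

```text
[ 0.57123156 -0.13491887 -0.27321051] -15.653808873785737
[[ 0.6 -4.1]
 [-0.3  3. ]
 [-0.5  3.3]
 [-2.  -5.4]
 [ 0.7  1.7]
 [-0.   0.6]
 [ 0.4 -1.6]]
tcp in rack -20.513288917035617 38.681654851640985
tip px [[321.92614769 310.13314411]
 [321.77375585 296.16968713]]
tool x angle -107.89358070225536
slide [-0.003 -0.018  1.666]
tool x angle -107.89358070225536
slide [0.011 0.335 1.666]
```

```bash

python3 -m jog '[{"slide":[-0.003,-0.03,0.3],"delta_rot":[0,0,-0.006]},{"slide":[-0.003,-0.03,0.6],"delta_rot":[0,0,-0.006]},{"slide":[-0.003,-0.03,0.8],"delta_rot":[0,0,-0.006]},{"slide":[-0.003,-0.03,0.913],"delta_rot":[0,0,-0.006]},{"slide":[-0.003,-0.03,0.913],"delta_rot":[0,0,-0.006]}]'
python3 -m jog '[{"slide":[0,0.04,0],"delta_rot":[0,0,0]},{"slide":[0,0.08,0],"delta_rot":[0,0,0]},{"slide":[0,0.12,0],"delta_rot":[0,0,0]},{"slide":[0,0.16,0],"delta_rot":[0,0,0]},{"slide":[0,0.20,0],"delta_rot":[0,0,0]},{"slide":[0,0.24,0],"delta_rot":[0,0,0]},{"slide":[0,0.28,0],"delta_rot":[0,0,0]},{"slide":[0,0.32,0],"delta_rot":[0,0,0]},{"slide":[0,0.34,0],"delta_rot":[0,0,0]},{"slide":[0,0.34,0],"delta_rot":[0,0,0]}]'
python3 - <<'E'
from fitw import *
s=get_obs();print(s["time"],s["ee_pos"],s["wrist_force"]);tool(-71,39,.113)
snap("scene","pics/s1.png")
E
```

```text
time: 2.15
ee_pos: [0.564, -0.0934, 0.1096]
ee_rot: [-0.604, 0.797, 0.003, -0.002]
wrist_force: [-0.3, 0.5, -0.3]
width: 0.0002
time: 2.98
ee_pos: [0.5165, -0.0792, 0.1133]
ee_rot: [-0.603, 0.798, 0.0, -0.0]
wrist_force: [0.2, 0.0, -0.1]
width: 0.0001
[ 0.57123156 -0.13491887 -0.27321051] -15.653808873785737
[[ 0.6 -4.1]
 [-0.3  3. ]
 [-0.5  3.3]
 [-2.  -5.4]
 [ 0.7  1.7]
 [-0.   0.6]
 [ 0.4 -1.6]]
2.9833 [ 0.51647568 -0.07917178  0.11327549] [ 0.19650866  0.03716928 -0.06047063]
tool x angle -105.84830402377165
slide [-0.001  0.021  0.754]
```

```bash

python3 -m jog '[{"slide":[0,0.01,0],"delta_rot":[0,0,0]},{"slide":[0,0.02,0],"delta_rot":[0,0,0]}]'
python3 -m jog '[{"slide":[0,0.01,0],"delta_rot":[0,0,0]},{"slide":[0,0.014,0],"delta_rot":[0,0,0]}]'
python3 - <<'E'
from h import *
snap("scene","pics/s1.png");a=camera("wrist")[:,:,::-1]
b=cv2.imread("pics/s1.png")[165:295,255:355]
o=np.zeros((480,780,3),np.uint8);o[:,:360]=cv2.resize(b,(360,480),interpolation=cv2.INTER_CUBIC);o[:,380:]=a[:480,130:530];cv2.imwrite("pics/c1.png",o)
E
```

```text
time: 3.2
ee_pos: [0.5147, -0.0787, 0.1133]
ee_rot: [-0.603, 0.798, -0.0, 0.0]
wrist_force: [1.5, -0.5, -0.8]
width: 0.0003
time: 3.37
ee_pos: [0.5139, -0.0786, 0.1135]
ee_rot: [-0.603, 0.798, -0.001, 0.001]
wrist_force: [10.4, -4.1, -7.4]
width: -0.0
```

View pics/c1.png

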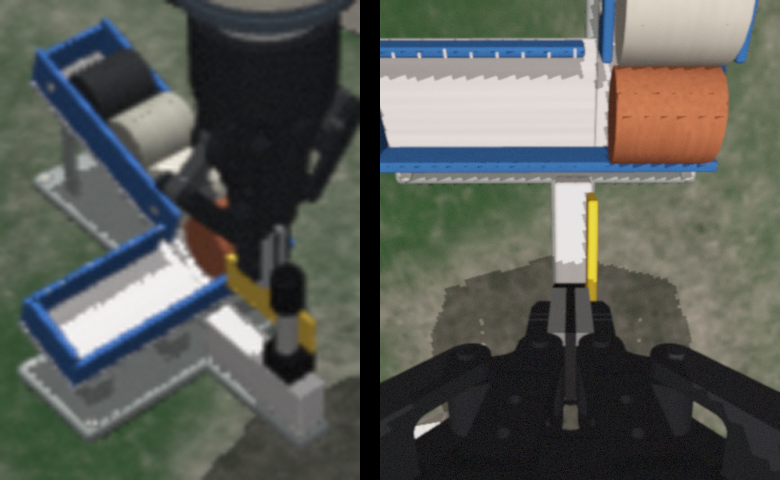

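The gate is fully open: the knob sits at rack x of about -92, with a 10 N reaction against the stop. Next I go over to the sill side.

```bash

python3 -m jog '[{"slide":[0,-0.06,0],"delta_rot":[0,0,0]},{"slide":[0,-0.1,-0.15],"delta_rot":[0,0,0]},{"slide":[0.2,-0.3,-0.15],"delta_rot":[0,0,0]},{"slide":[0.4,-0.48,-0.15],"delta_rot":[0,0,0]},{"slide":[0.58,-0.48,-0.15],"delta_rot":[0,0,0]},{"slide":[0.58,-0.48,0],"delta_rot":[0,0,0]},{"slide":[0.58,-0.48,0],"delta_rot":[0,0,0]},{"slide":[0.58,-0.48,0],"delta_rot":[0,0,0]}]'
python3 - <<'E'
from fitw import *
tool(0,-48,74)
a=camera("side")[195:295,280:410,::-1];cv2.imwrite("pics/d2.png",cv2.resize(a,None,fx=5,fy=5,interpolation=cv2.INTER_CUBIC))
E
```

```text
time: 4.13
ee_pos: [0.5572, -0.1811, 0.1125]
ee_rot: [-0.603, 0.798, 0.001, -0.001]
wrist_force: [-0.5, -0.3, 0.7]
width: 0.0002
[ 0.57123156 -0.13491887 -0.27321051] -15.653808873785737
[[ 0.6 -4.1]
 [-0.3  3. ]
 [-0.5  3.3]
 [-2.  -5.4]
 [ 0.7  1.7]
 [-0.   0.6]
 [ 0.4 -1.6]]
tool x angle -105.88689266902831
slide [-0.002 -0.008  0.257]
```

View pics/d2.png

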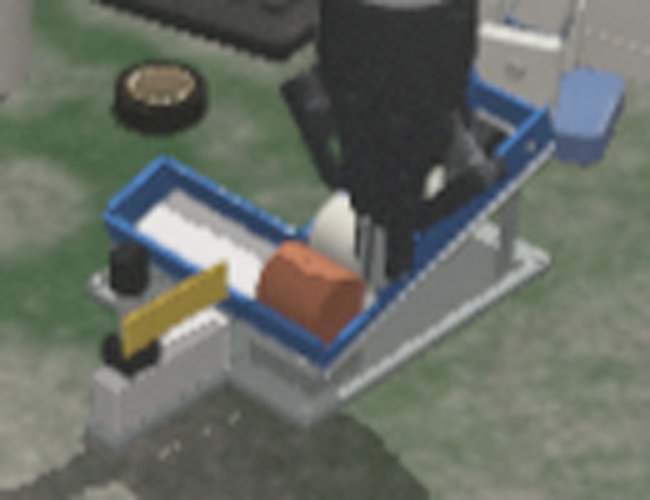

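Gate open, red plug still at the stop, fingers beyond its -y end. Next I descend and push the red plug.

```bash

python3 -m jog '[{"slide":[0,-0.005,0.12],"delta_rot":[0,0,0]},{"slide":[0,-0.005,0.25],"delta_rot":[0,0,0]},{"slide":[0,-0.005,0.25],"delta_rot":[0,0,0]},{"slide":[0,-0.005,0.25],"delta_rot":[0,0,0]}]'
python3 -m jog '[{"slide":[-0.04,0,0],"delta_rot":[0,0,0]},{"slide":[-0.07,0,0],"delta_rot":[0,0,0]},{"slide":[-0.1,0,0],"delta_rot":[0,0,0]},{"slide":[-0.13,0,0],"delta_rot":[0,0,0]},{"slide":[-0.16,0,0],"delta_rot":[0,0,0]},{"slide":[-0.19,0,0],"delta_rot":[0,0,0]},{"slide":[-0.22,0,0],"delta_rot":[0,0,0]}]'
python3 -m jog '[{"slide":[-0.03,0,0],"delta_rot":[0,0,0]},{"slide":[-0.06,0,0],"delta_rot":[0,0,0]},{"slide":[-0.09,0,0],"delta_rot":[0,0,0]},{"slide":[-0.12,0,0],"delta_rot":[0,0,0]},{"slide":[-0.15,0,0],"delta_rot":[0,0,0]},{"slide":[-0.18,0,0],"delta_rot":[0,0,0]},{"slide":[-0.21,0,0],"delta_rot":[0,0,0]},{"slide":[-0.24,0,0],"delta_rot":[0,0,0]},{"slide":[-0.27,0,0],"delta_rot":[0,0,0]},{"slide":[-0.3,0,0],"delta_rot":[0,0,0]},{"slide":[-0.33,0,0],"delta_rot":[0,0,0]},{"slide":[-0.35,0,0],"delta_rot":[0,0,0]},{"slide":[-0.35,0,0],"delta_rot":[0,0,0]}]'
python3 - <<'E'
from h import *
a=camera("side")[195:295,280:410,::-1];b=camera("wrist")[:,:,::-1];np.save("x.npy",b)
o=np.zeros((400,800,3),np.uint8);o[:308,:400]=cv2.resize(a,(400,308),interpolation=cv2.INTER_CUBIC);o[:,400:]=b[:400,120:520];cv2.imwrite("pics/c3.png",o)
E
```

```text
time: 4.52
ee_pos: [0.5586, -0.1808, 0.0762]
ee_rot: [-0.603, 0.798, 0.001, -0.0]
wrist_force: [-0.6, 0.6, 0.9]
width: 0.0001
time: 5.1
ee_pos: [0.5679, -0.1495, 0.076]
ee_rot: [-0.603, 0.798, -0.0, 0.0]
wrist_force: [-0.8, -3.0, 1.3]
width: -0.0005
time: 6.18
ee_pos: [0.5823, -0.0987, 0.0758]
ee_rot: [-0.603, 0.798, 0.0, 0.0]
wrist_force: [-0.2, 0.6, 0.6]
width: -0.0002
```

View pics/c3.png

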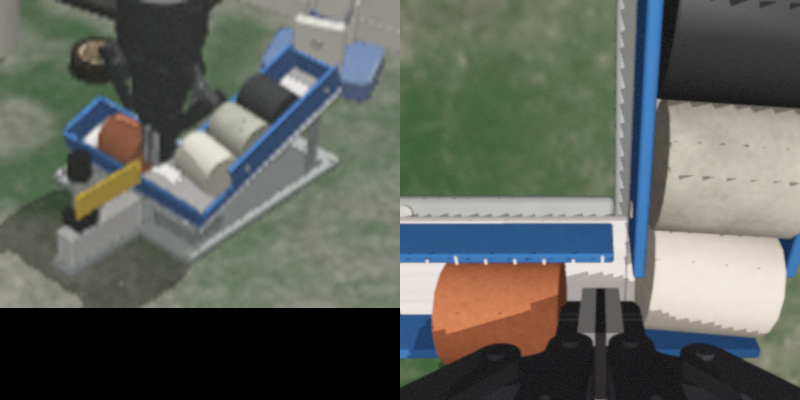

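Red is in the channel. White is resting partly down, slightly skewed against the finger. Lifting straight up should release it.

```bash

python3 -m jog '[{"slide":[-0.01,0,-0.1],"delta_rot":[0,0,0]},{"slide":[-0.01,0,-0.25],"delta_rot":[0,0,0]},{"slide":[0.1,0,-0.4],"delta_rot":[0,0,0]},{"slide":[0.3,0,-0.4],"delta_rot":[0,0,0]},{"slide":[0.5,0,-0.4],"delta_rot":[0,0,0]},{"slide":[0.59,0,-0.4],"delta_rot":[0,0,0]},{"slide":[0.59,0,-0.3],"delta_rot":[0,0,0]},{"slide":[0.59,0,-0.3],"delta_rot":[0,0,0]}]'
python3 - <<'E'
from h import *
a=camera("side")[195:295,280:410,::-1];b=camera("scene")[165:295,255:355,::-1]
o=np.zeros((480,800,3),np.uint8);o[:308,:400]=cv2.resize(a,(400,308),interpolation=cv2.INTER_CUBIC);o[:,400:769]=cv2.resize(b,(369,480),interpolation=cv2.INTER_CUBIC);cv2.imwrite("pics/c4.png",o)
print(get_obs()["ee_pos"])
E
```

```text
time: 6.95
ee_pos: [0.5568, -0.1852, 0.1192]
ee_rot: [-0.602, 0.798, 0.001, -0.0]
wrist_force: [-0.3, 0.9, -0.9]
width: 0.0002
[ 0.55754255 -0.18428444  0.12053006]
```

View pics/c4.png

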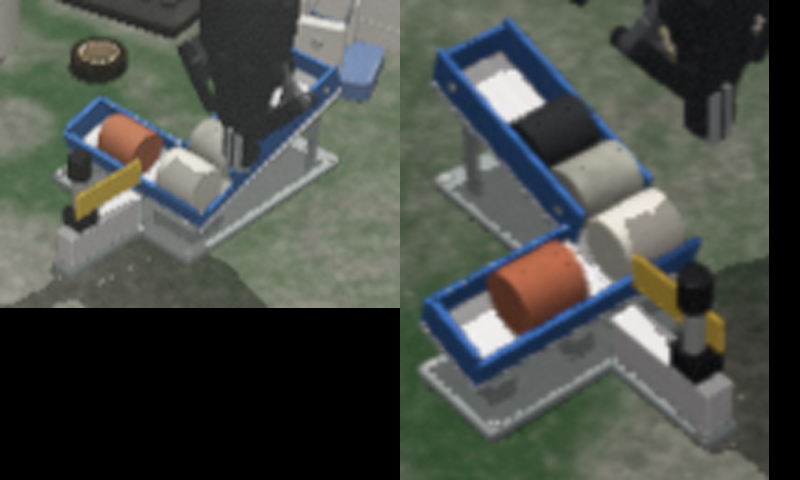

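White is at the stop and red lies in the channel. Now I push white.

```bash

python3 -m jog '[{"slide":[0,0,0.15],"delta_rot":[0,0,0]},{"slide":[0,0,0.3],"delta_rot":[0,0,0]},{"slide":[0,0,0.3],"delta_rot":[0,0,0]},{"slide":[0,0,0.3],"delta_rot":[0,0,0]}]'
python3 -m jog '[{"slide":[-0.04,0,0],"delta_rot":[0,0,0]},{"slide":[-0.08,0,0],"delta_rot":[0,0,0]},{"slide":[-0.11,0,0],"delta_rot":[0,0,0]},{"slide":[-0.14,0,0],"delta_rot":[0,0,0]},{"slide":[-0.17,0,0],"delta_rot":[0,0,0]},{"slide":[-0.2,0,0],"delta_rot":[0,0,0]},{"slide":[-0.23,0,0],"delta_rot":[0,0,0]},{"slide":[-0.26,0,0],"delta_rot":[0,0,0]},{"slide":[-0.29,0,0],"delta_rot":[0,0,0]},{"slide":[-0.32,0,0],"delta_rot":[0,0,0]},{"slide":[-0.35,0,0],"delta_rot":[0,0,0]},{"slide":[-0.38,0,0],"delta_rot":[0,0,0]},{"slide":[-0.41,0,0],"delta_rot":[0,0,0]},{"slide":[-0.44,0,0],"delta_rot":[0,0,0]},{"slide":[-0.47,0,0],"delta_rot":[0,0,0]},{"slide":[-0.49,0,0],"delta_rot":[0,0,0]}]'
python3 -m jog '[{"slide":[-0.01,0,0],"delta_rot":[0,0,0]},{"slide":[-0.02,0,0],"delta_rot":[0,0,0]}]'
python3 -m jog '[{"slide":[-0.01,0,0],"delta_rot":[0,0,0]},{"slide":[-0.014,0,0],"delta_rot":[0,0,0]}]'
```

```text
time: 7.38
ee_pos: [0.5576, -0.1838, 0.0758]
ee_rot: [-0.603, 0.798, 0.001, -0.0]
wrist_force: [0.2, 0.1, 1.0]
width: 0.0001
time: 8.72
ee_pos: [0.578, -0.1132, 0.0758]
ee_rot: [-0.603, 0.798, 0.0, -0.0]
wrist_force: [-1.5, -1.9, 1.0]
width: 0.0001
time: 8.88
ee_pos: [0.5787, -0.1107, 0.0758]
ee_rot: [-0.603, 0.798, 0.0, -0.0]
wrist_force: [-1.7, -1.0, 0.7]
width: 0.0001
time: 9.05
ee_pos: [0.5794, -0.1088, 0.0758]
ee_rot: [-0.603, 0.798, 0.0, -0.0]
wrist_force: [-1.3, -1.1, 0.5]
width: -0.0001
```

```bash

python3 -m jog '[{"slide":[-0.007,0,0],"delta_rot":[0,0,0]},{"slide":[-0.014,0,0],"delta_rot":[0,0,0]}]'
python3 -m jog '[{"slide":[-0.007,0,0],"delta_rot":[0,0,0]},{"slide":[-0.013,0,0],"delta_rot":[0,0,0]}]'
python3 - <<'E'
from h import *
a=camera("side")[195:295,280:410,::-1];b=camera("scene")[165:295,255:355,::-1]
w=camera("wrist")[:,:,::-1]
o=np.zeros((600,800,3),np.uint8);o[:308,:400]=cv2.resize(a,(400,308),interpolation=cv2.INTER_CUBIC);o[:480,400:769]=cv2.resize(b,(369,480),interpolation=cv2.INTER_CUBIC);o[312:600,:400]=w[112:400,120:520];cv2.imwrite("pics/c5.png",o)
E
```

```text
time: 9.22
ee_pos: [0.5799, -0.1069, 0.0758]
ee_rot: [-0.603, 0.798, 0.0, -0.0]
wrist_force: [-1.9, -3.3, -0.3]
width: 0.0003
time: 9.38
ee_pos: [0.5801, -0.1064, 0.0759]
ee_rot: [-0.603, 0.798, -0.001, -0.001]
wrist_force: [-8.6, -24.2, 4.0]
width: 0.0002
```

View pics/c5.png

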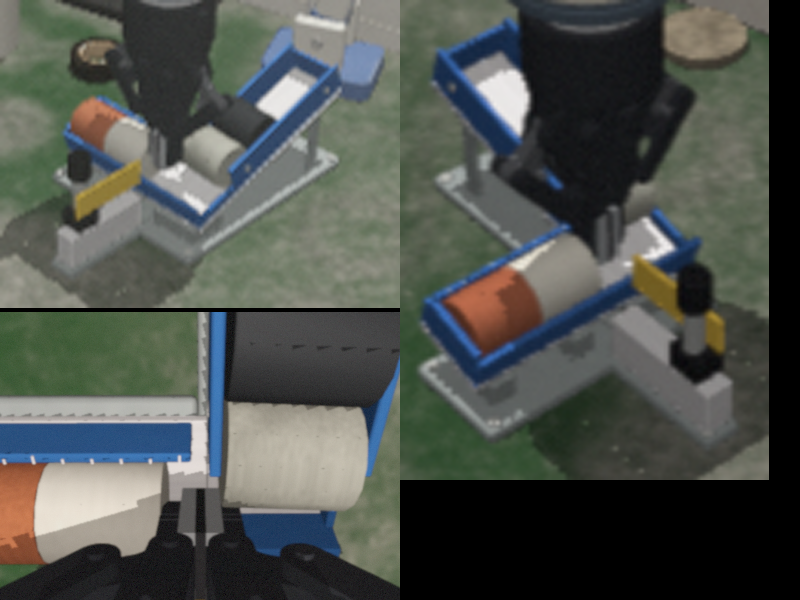

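Both plugs are against the end stop, which gave a 24 N reaction. I back off slightly, lift to release grey, and go to the far side of the knob.

```bash

python3 -m jog '[{"slide":[0.03,0,0],"delta_rot":[0,0,0]},{"slide":[0.03,0,-0.1],"delta_rot":[0,0,0]},{"slide":[0.03,0,-0.3],"delta_rot":[0,0,0]},{"slide":[0.03,0,-0.5],"delta_rot":[0,0,0]},{"slide":[0,0.2,-0.5],"delta_rot":[0,0,0]},{"slide":[-0.03,0.45,-0.5],"delta_rot":[0,0,0]},{"slide":[-0.06,0.7,-0.5],"delta_rot":[0,0,0]},{"slide":[-0.06,0.82,-0.5],"delta_rot":[0,0,0]},{"slide":[-0.06,0.82,-0.5],"delta_rot":[0,0,0]},{"slide":[-0.06,0.82,-0.5],"delta_rot":[0,0,0]}]'
python3 - <<'E'
from fitw import *
tool(-123,39,113)
a=camera("side")[195:295,280:410,::-1];b=camera("scene")[165:295,255:355,::-1]
w=camera("wrist")[:,:,::-1]
o=np.zeros((600,800,3),np.uint8);o[:308,:400]=cv2.resize(a,(400,308),interpolation=cv2.INTER_CUBIC);o[:480,400:769]=cv2.resize(b,(369,480),interpolation=cv2.INTER_CUBIC);o[312:600,:400]=w[0:288,120:520];cv2.imwrite("pics/c6.png",o)
E
```

```text
time: 10.37
ee_pos: [0.4644, -0.0625, 0.1512]
ee_rot: [-0.603, 0.798, -0.0, 0.0]
wrist_force: [0.2, -0.3, 0.4]
width: -0.0002
[ 0.57123156 -0.13491887 -0.27321051] -15.653808873785737
[[ 0.6 -4.1]
 [-0.3  3. ]
 [-0.5  3.3]
 [-2.  -5.4]
 [ 0.7  1.7]
 [-0.   0.6]
 [ 0.4 -1.6]]
tool x angle -105.84257956224654
slide [0.013 0.004 0.255]
```

View pics/c6.png

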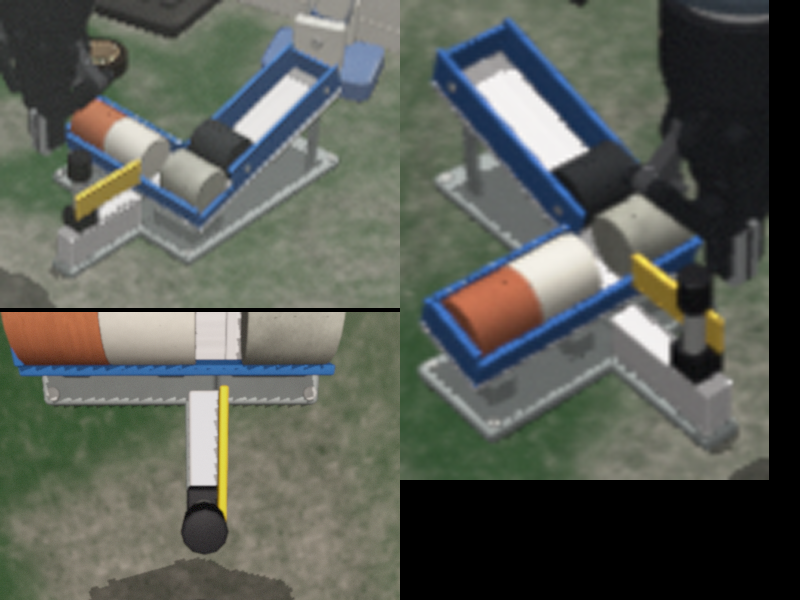

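Red and white lie end to end, grey is at the stop, and dark is behind it. Now the gate gets shut.

```bash

python3 -m jog '[{"slide":[0.012,0,0.12],"delta_rot":[0,0,0]},{"slide":[0.012,0,0.25],"delta_rot":[0,0,0]},{"slide":[0.012,0,0.25],"delta_rot":[0,0,0]},{"slide":[0.012,0,0.25],"delta_rot":[0,0,0]}]'
python3 -m jog '[{"slide":[0,-0.04,0],"delta_rot":[0,0,0]},{"slide":[0,-0.07,0],"delta_rot":[0,0,0]},{"slide":[0,-0.1,0],"delta_rot":[0,0,0]},{"slide":[0,-0.13,0],"delta_rot":[0,0,0]},{"slide":[0,-0.16,0],"delta_rot":[0,0,0]},{"slide":[0,-0.19,0],"delta_rot":[0,0,0]},{"slide":[0,-0.22,0],"delta_rot":[0,0,0]},{"slide":[0,-0.25,0],"delta_rot":[0,0,0]},{"slide":[0,-0.28,0],"delta_rot":[0,0,0]},{"slide":[0,-0.31,0],"delta_rot":[0,0,0]},{"slide":[0,-0.34,0],"delta_rot":[0,0,0]},{"slide":[0,-0.36,0],"delta_rot":[0,0,0]},{"slide":[0,-0.36,0],"delta_rot":[0,0,0]}]'
python3 -m jog '[{"slide":[0,-0.007,0],"delta_rot":[0,0,0]},{"slide":[0,-0.014,0],"delta_rot":[0,0,0]}]'
python3 -m jog '[{"slide":[0,-0.007,0],"delta_rot":[0,0,0]},{"slide":[0,-0.012,0],"delta_rot":[0,0,0]}]'
```

```text
time: 10.85
ee_pos: [0.4643, -0.0646, 0.1129]
ee_rot: [-0.603, 0.798, 0.001, -0.001]
wrist_force: [-1.5, 0.4, -0.2]
width: 0.0001
time: 11.93
ee_pos: [0.5168, -0.0795, 0.1133]
ee_rot: [-0.603, 0.798, -0.0, 0.0]
wrist_force: [0.1, 1.2, -0.2]
width: -0.0004
time: 12.1
ee_pos: [0.5179, -0.0798, 0.1133]
ee_rot: [-0.603, 0.798, 0.0, -0.0]
wrist_force: [-1.5, 0.7, 0.5]
width: -0.0001
time: 12.27
ee_pos: [0.5197, -0.0803, 0.1133]
ee_rot: [-0.603, 0.798, 0.0, -0.0]
wrist_force: [-1.4, 0.3, -1.4]
width: 0.0
```

```bash

python3 -m jog '[{"slide":[0,-0.007,0],"delta_rot":[0,0,0]},{"slide":[0,-0.012,0],"delta_rot":[0,0,0]}]'
python3 -m jog '[{"slide":[0,-0.006,0],"delta_rot":[0,0,0]},{"slide":[0,-0.006,0],"delta_rot":[0,0,0]}]'
```

```text
time: 12.43
ee_pos: [0.5204, -0.0805, 0.1131]
ee_rot: [-0.603, 0.798, 0.001, -0.001]
wrist_force: [-9.4, 2.9, 6.5]
width: -0.0003
time: 12.6
ee_pos: [0.5205, -0.0805, 0.1131]
ee_rot: [-0.603, 0.798, 0.002, -0.001]
wrist_force: [-12.6, 3.6, 9.3]
width: -0.0002
```

The gate is against its shut stop. I back off, rise and check.

```bash

python3 -m jog '[{"slide":[0,0.08,0],"delta_rot":[0,0,0]},{"slide":[0,0.2,-0.1],"delta_rot":[0,0,0]},{"slide":[0,0.35,-0.4],"delta_rot":[0,0,0]},{"slide":[0,0.35,-0.8],"delta_rot":[0,0,0]},{"slide":[0,0.35,-0.8],"delta_rot":[0,0,0]},{"slide":[0,0.35,-0.8],"delta_rot":[0,0,0]},{"slide":[0,0.35,-0.8],"delta_rot":[0,0,0]}]'
python3 - <<'E'
from h import *
a=camera("side")[195:295,280:410,::-1];b=camera("scene")[165:295,255:355,::-1]
S=camera("scene")[:,:,::-1];w=camera("wrist")[:,:,::-1]
s0=cv2.imread("pics/s0.png");cv2.imwrite("pics/s9.png",S)
print("diff beaker/weight",cv2.absdiff(s0,S)[240:360,100:205].mean(),"disc",cv2.absdiff(s0,S)[160:190,320:352].mean())
d0=cv2.imread("pics/d0.png");D=camera("side")[:,:,::-1];print("mug",cv2.absdiff(d0,D)[310:380,355:420].mean())
o=np.zeros((600,800,3),np.uint8);o[:308,:400]=cv2.resize(a,(400,308),interpolation=cv2.INTER_CUBIC);o[:480,400:769]=cv2.resize(b,(369,480),interpolation=cv2.INTER_CUBIC);o[312:600,:400]=w[30:318,120:520];cv2.imwrite("pics/c7.png",o)
E
```

```text
time: 13.18
ee_pos: [0.4728, -0.0669, 0.2349]
ee_rot: [-0.603, 0.798, -0.002, 0.001]
wrist_force: [-0.3, -0.4, -0.9]
width: 0.0
diff beaker/weight 11.28973544973545 disc 56.98229166666667
mug 1.2874725274725274
```

View pics/c7.png

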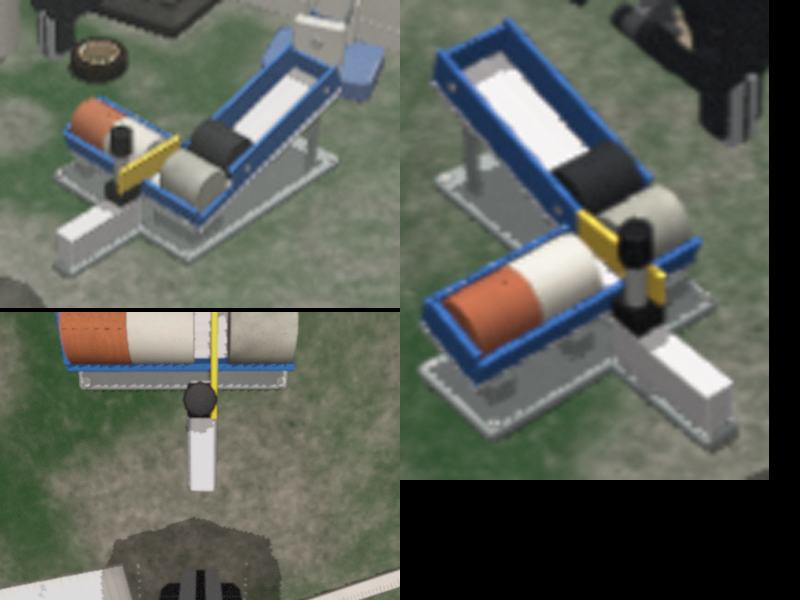

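```bash
python3 - <<'E'
from h import *
g=lambda f:cv2.imread(f,0).astype(np.float32)
a,b=g("pics/s0.png"),g("pics/s9.png")
for n,(y0,y1,x0,x1) in dict(beaker=(245,330,110,182),weight=(318,350,165,197)).items():
    r=cv2.matchTemplate(b[y0-8:y1+8,x0-8:x1+8],a[y0:y1,x0:x1],cv2.TM_CCOEFF_NORMED);_,v,_,l=cv2.minMaxLoc(r);print(n,v,l[0]-8,l[1]-8)
D=camera("side")[:,:,::-1];d=cv2.cvtColor(D,cv2.COLOR_BGR2GRAY).astype(np.float32);d0=g("pics/d0.png")
for n,(y0,y1,x0,x1) in dict(disc=(262,284,428,460),beaker=(166,218,255,290),weight=(204,224,240,259)).items():
    r=cv2.matchTemplate(d[y0-8:y1+8,x0-8:x1+8],d0[y0:y1,x0:x1],cv2.TM_CCOEFF_NORMED);_,v,_,l=cv2.minMaxLoc(r);print(n,v,l[0]-8,l[1]-8)
print(close_job())
E
```

```text
beaker 0.9992676973342896 0 0
weight 0.9995825886726379 0 0
disc 0.9987006783485413 0 0
beaker 0.6714935898780823 -1 0
weight 0.9986312389373779 0 0
the job is handed in; nothing more can be done
None
```

The job is done and handed in after about 13 s of robot time, well under the 51 s limit.

- **Gate:** I pushed it fully open until its stop pushed back with about 11 N. At the end I pushed it fully shut, with about 10–16 N against the other stop.
- **Plugs:** I pushed red sideways into the channel, and white rolled down to the stop. I then pushed white in behind until both met the end stop, which read about 26 N at the wrist. Grey rolled down to the stop, with dark waiting behind it.
- **Final pictures:** Red and white lie end to end against the end stop. Grey is at the track's stop with dark behind it, the gate is shut, and the gripper is clear of everything.
- **Bystanders:** The weight and rock disc match their starting images with no shift, and the mug's image region is essentially unchanged.
- **Checks that disagreed:** The beaker matched exactly in the scene camera (0.999), but only 0.67 in the side camera, offset by 1 pixel. I think the arm or its shadow partly covered it in that view, but I didn't confirm that. A scene-camera comparison of the disc also differed strongly, because the gripper covered it; the side camera shows it unmoved.
- **Rack position:** My first fit had the yaw about 2° off. I corrected it with the wrist camera before touching anything.

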